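Open a printer paper tray to its largest sheet size

ROBOT

A 6-joint arm with a two-finger parallel gripper is mounted at the origin on a cart in front of the work surface, level with it; the furniture and walls round the work are solid. World frame = base frame: x ahead of the robot, y to its left, z up, the work surface at z = 0. Lengths are in m, angles in rad, forces in N, time in s.
With the tool pointing down it reaches from about 0.35 to 0.775 m from the base axis. Payload 7.3 kg.
Tool frame: the origin (TCP) lies between the finger pads; the fingertips stand 8 mm ahead of it and the grasp point (between the pads) lies 11 mm behind it (robot.nose_length is the distance from the TCP to the fingertips, in m); z points along the fingers, y is the line along which they close (so a half turn about z gives the same grasp; the last joint's range is limited). The gripper opens to 92 mm and grips with 3 to 60 N. Pads are 19 mm wide; open, the fingers measure 130 mm over their backs; the gripper's body (75 mm by 190 mm) begins 47 mm behind the grasp point.
Start: joints at [0.987, 0.342, 1.524, -0, 1.275, -0.146], TCP at [0.223, 0.476, 0.235] pointing down, gripper open.
Joint ranges: [-2.53, 2.53], [-0.77, 2.02], [0.04, 2.7], [-1, 4.14], [0.28, 2.66], [-3.11, 3.11]. Speed limits (rad/s): [2.57, 2.57, 3.14, 3.14, 3.14, 3.14].

INTERFACE

Orientations are given as [roll, pitch, yaw] about the fixed x, y, z axes, in that order (R = Rz(yaw) Ry(pitch) Rx(roll)).
In Python, from cell import robot gives the robot as it stands. The module is installed in compiled form; this text tells all that it offers.
- The arm moves only by the shell command python3 -m jog 'ROWS' [FORCE]. ROWS is JSON, a list that holds one entry, the list of rows, each a list of 5 numbers: the gripper's target within -1 to 1 (fully open at 1, half-way at 0, shut at -1), then the shift along the tool's x, y, z in m, then the turn about the tool's z in rad. A call has 1 to 5 rows; each row is the pose to reach, as a shift and turn from the pose commanded when the call began, along the tool's axes at that moment; what a row does not reach only later rows make up. A row lasts 1/12 s, in which the tool goes at most 41.7 mm and 7.16 degrees, less where a joint would pass 70% of its speed; a pose out of reach is approached as far as the arm can. A call with a gripper value outside its range is refused whole. The fingers move at their own pace and stop on an object; FORCE is the grip in N (left out, the last holds). Time passes only in rows, so rows that repeat a pose let the fingers close. It gives the time, the measured TCP pose, the force, the opening and the grip force at its end, in the units of the state.
- robot.observe(): the state, without advancing time (a new reading comes with each control period).
- robot.read_camera(name): name is "scene" or "top" or "wrist"; returns the picture (384x512x3 uint8, red, green, blue); there is no depth.
- robot.camera_model(name): a dict with "camera_matrix" (3x3 intrinsics, pixels), "position" and "attitude" of the camera in the world; the wrist camera has in their place "mount" (4x4, takes a point from camera to tool coordinates, whose origin is the TCP and whose axes are the flange's). Camera axes: x right, y down, z forward; pixel columns grow to the right and rows downward; lengths in m; the calibration is good to about 2 mm. A picture is of the moment at which its call begins: read the wrist's pose just before it. camera_model takes no time and is no camera call.
- robot.hand_in(): hands the job in; it is judged then, once.
The state is a dict: "time": time; "qpos": joint angles; "qvel": joint speeds; "joint_efforts": joint torques, N m; "tool_pos": TCP position; "tool_rot": TCP orientation; "contact_force": force on the tool from outside, world axes, zero at the start; "torque": the same for the moment, N m; "opening": finger opening in m; "grip_force": force on a finger pad.
Only numpy, scipy, OpenCV 4.12 (cv2) and the standard library are available. Lean on these libraries where they do the work, as an engineer would, in place of code of your own. Each camera call takes 0.05 s, during which the arm holds its last target. There are 200 camera calls.

TASK

The printer's paper tray is on the desk, still set for small sheets, and is to be loaded with the full-size stack beside it. Move both lockable paper guides (the length guide and the far one of the two width guides) outwards to the end stops of their slots: hold the guide's lock button down with the fingertips while you push it along, then let the button come up so that the guide is locked at its end stop. Only press and push: leave the tray standing where it is, and do not pick up or disturb the things round it.

Things in the scene. Friction and masses are not known exactly. Their poses are not given: they have to be found in the camera images.
- tray: Open light-grey paper tray, loose on the desk, about 2 kg, 312 mm wide (x) by 376 mm long (y), walls 60 mm high, front panel 72 mm high at -y. Origin: on the desk under its middle; z up. Dark-grey guides: the length guide slides along +y on x = 0; the lockable width guide slides along +x on y = -60 mm, on the side away from the robot. A twin without button on the near side is geared to it and moves by itself.
- length_guide_button_top (a point): Centre of the top of the length guide's lock button, a ribbed cap 32 (point x) by 24 mm (point y = outward slide direction = tray +y), z up, 50 mm above the desk when up. The cap lies in a gap 36 mm wide along y, between the upright paper plate (inward, top 60 mm above the desk) and a thumb lip (outward, 38 mm wide, top 56 mm above the desk) that fingertips can push on.
- width_guide_button_top (a point): Centre of the top of the width guide's lock button: same cap, gap, plate (100 mm wide instead of 72) and lip as on the length guide, but turned: point y, the outward slide direction, is the tray's +x. On both guides the plate and the lip begin 18 mm inward and outward of the cap's centre, the gap is open at its x ends, and the cap stands 8 mm proud of its housing.
- length_guide (a joint): Slide of the length guide, m: 0 = shortest sheet, 0.112 = at the end stop; grows outwards (tray +y). Friction about 1 N once unlocked. Locked by a toothed rack of 8 mm pitch (about +-1.5 mm play) unless its button is down; a push of over about 10 N on a locked or stopped guide shoves the whole tray.
- length_guide_button (a joint): Lock button of the length guide, m: 0 = up, 0.006 = fully down. Sprung: 2 N to start, 5 N fully down. The lock is free below 4 mm of travel and catches again when the button comes up.
- width_guide (a joint): Slide of the lockable width guide, m: 0 = narrowest sheet, 0.048 = at the end stop; grows outwards (tray +x). Friction about 1.3 N once unlocked; same lock as the length guide.
- width_guide_button (a joint): Lock button of the width guide, m: 0 = up, 0.006 = fully down; same spring and lock.
- marker: Whiteboard marker, 129 x 18 mm, lying on the desk by the tray; bystander.
- tape_measure: Tape measure, 87 x 65 x 35 mm, on the desk by the tray; bystander.
- clip: Black bulldog clip, 49 x 32 x 13 mm, on the desk by the tray; bystander.
- glue_stick: Glue stick, 26 mm across and 92 mm tall, standing on the desk beyond the tray; bystander.
- key_bunch: Bunch of keys, 74 x 49 x 19 mm, on the desk by the tray; bystander.

How it is judged:
By the outcome, as a careful person would: the job done as asked, in the order asked, and still so for the second after the job is handed in, with the robot touching nothing.
It also fails if it takes over 48 s, if anything falls off the work surface, if the arm or the gripper's body presses on something with over 40 N, if the wrist force passes 120 N, or if a joint passes its speed limit or range.

## Working session

There is one attempt and no reset: what is moved stays moved. The work goes in short steps, Python scripts to look and compute and a shell command to move; the robot and the scene stay as the last step left them, time stands still between calls to the robot, and variables do not carry over. Pictures are saved under pics/ and viewed, at most 10 in all, crops included, and the job is handed in when it is done.

```bash
mkdir -p pics
python3 - <<'E'
from cell import robot
import cv2
s=robot.observe();print({k:s[k] for k in('time','tool_pos','tool_rot','opening','contact_force')})
for n in('scene','top'):
    cv2.imwrite(f'pics/{n}0.png',robot.read_camera(n)[:,:,::-1]);print(robot.camera_model(n))
print(robot.camera_model('wrist'))
E
```

```text
{'time': 0.0, 'tool_pos': array([0.22231681, 0.47514703, 0.23403062]), 'tool_rot': array([-3.14001199e+00, -2.36290619e-04,  2.70375159e+00]), 'opening': 0.09179822542401615, 'contact_force': array([0.1851021 , 0.04667215, 0.75114206])}
{'camera_matrix': array([[434.15521477,   0.        , 248.73637334],
       [  0.        , 434.15521477, 189.82527153],
       [  0.        ,   0.        ,   1.        ]]), 'position': array([ 0.17584177, -0.65799776,  0.94625556]), 'attitude': array([-2.41891913,  0.00462465, -0.50032338])}
{'camera_matrix': array([[449.01507345,   0.        , 251.51854147],
       [  0.        , 449.01507345, 190.40289707],
       [  0.        ,   0.        ,   1.        ]]), 'position': array([0.27145941, 0.03134538, 1.38843655]), 'attitude': array([-2.94140522,  0.00638082, -1.59274118])}
{'camera_matrix': array([[298.07766907,   0.        , 250.30915561],
       [  0.        , 298.07766907, 194.17917214],
       [  0.        ,   0.        ,   1.        ]]), 'mount': array([[ 1.16211673e-04, -9.67218888e-01, -2.53944105e-01,
         6.74877842e-02],
       [ 9.99999588e-01, -1.16095435e-04,  8.99809517e-04,
         6.95184005e-04],
       [-8.99794512e-04, -2.53944105e-01,  9.67218477e-01,
        -1.49382303e-01],
       [ 0.00000000e+00,  0.00000000e+00,  0.00000000e+00,
         1.00000000e+00]])}
```

View pics/top0.png

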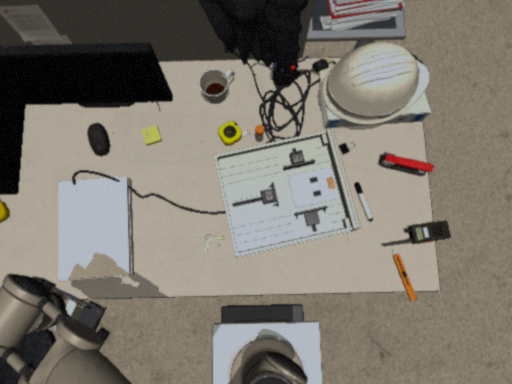

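View pics/scene0.png

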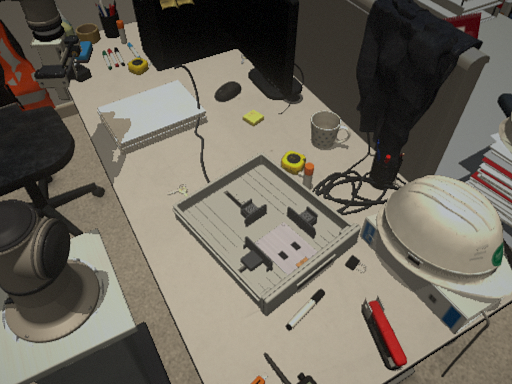

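The top view shows the tray with corners near (217,158), (327,133), (357,227) and (237,253). The length guide is near (268,196), the lockable width guide near (298,158), and the front panel is on the right (world -y). I'll zoom in and calibrate.

```bash
cat > h.py <<'E'
import numpy as np,cv2
from cell import robot
from scipy.spatial.transform import Rotation as R
def rpy(a): return R.from_euler('xyz',a).as_matrix()
def cam(n,s=None):
    m=robot.camera_model(n);K=m['camera_matrix']
    if n=='wrist':
        M=m['mount'];Rt=rpy(s['tool_rot']);return K,Rt@M[:3,:3],s['tool_pos']+Rt@M[:3,3]
    return K,rpy(m['attitude']),np.array(m['position'])
def ray(c,uv,z):
    K,Rc,p=c;d=Rc@np.linalg.solve(K,[*uv,1]);return p+d*(z-p[2])/d[2]
def proj(c,P):
    K,Rc,p=c;q=K@(Rc.T@(np.asarray(P)-p));return q[:2]/q[2]
E
python3 - <<'E'
from h import *
for n,(x,y,w,h) in {'top':(205,120,165,140),'scene':(165,150,200,160)}.items():
    i=cv2.imread(f'pics/{n}0.png')[y:y+h,x:x+w]
    f=4.2 if n=='top' else 3.75
    cv2.imwrite(f'pics/{n}c.png',cv2.resize(i,None,fx=f,fy=f,interpolation=cv2.INTER_CUBIC))
c=cam('top')
for uv in[(217,158),(327,133),(357,227),(237,253)]:print(ray(c,uv,.06))
E
```

```text
[0.6449165  0.13746547 0.06      ]
[ 0.71698932 -0.20369287  0.06      ]
[ 0.42315684 -0.27637457  0.06      ]
[0.35460887 0.08064333 0.06      ]
```

View pics/topc.png

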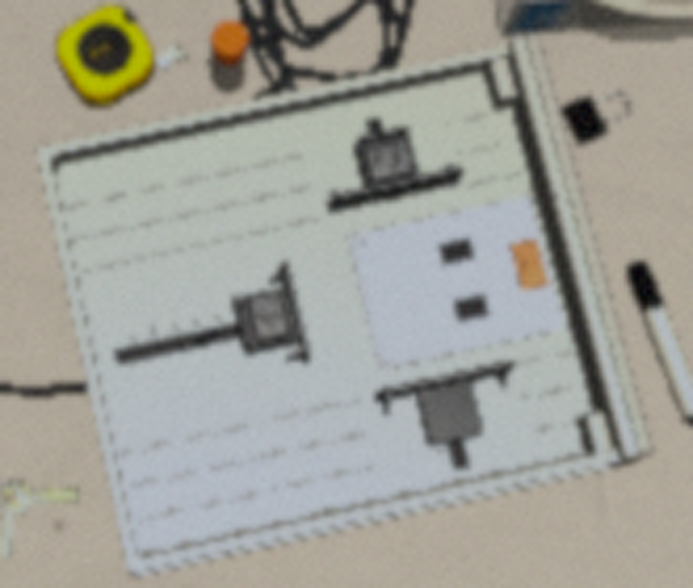

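The crop shows the length cap at about (268,317) and the width cap at (388,160) in crop pixels. The slot ends at (118,355).

Run:
```python
from h import *
c=cam('top');f=lambda a,b:(205+a/4.2,120+b/4.2)
C=[ray(c,f(*p),.06) for p in[(40,148),(515,50),(630,460),(133,573)]]
for p in C:print(p)
ang=lambda v:np.arctan2(v[1],v[0])
print('yaw',ang(C[1]-C[0])+np.pi/2,ang(C[2]-C[3])+np.pi/2,ang(C[0]-C[3]),ang(C[1]-C[2]),[np.linalg.norm(C[i]-C[i-1]) for i in range(4)])
L=ray(c,f(268,317),.05);W=ray(c,f(388,160),.05);print(L,W)
s=robot.observe();Rt=rpy(s['tool_rot']);print(Rt)
print('shift to L (tool axes), z to 0.20', Rt.T@(np.r_[L[:2],.2]-s['tool_pos']))
```

```text
[0.65387644 0.1450092  0.06      ]
[ 0.72049309 -0.20580423  0.06      ]
[ 0.41579689 -0.26994608  0.06      ]
[0.34465624 0.08177541 0.06      ]
yaw 0.18765766385220228 0.19957169867938052 0.2017132823988404 0.20748141688921456 [np.float64(0.3156194687345564), np.float64(0.35708239382113305), np.float64(0.31137429383195314), np.float64(0.3588439834707361)]
[ 0.5262418  -0.01817726  0.05      ] [ 0.64153819 -0.10973954  0.05      ]
[[-9.05686283e-01  4.23947801e-01 -7.86445327e-04]
 [ 4.23948466e-01  9.05685612e-01 -1.12716919e-03]
 [ 2.34411320e-04 -1.35427396e-03 -9.99999055e-01]]
shift to L (tool axes), z to 0.20 [-0.48440936 -0.3179704   0.03444364]
```

```bash
python3 -m jog '[[[-1,-0.033,-0.021,0,0],[-1,-0.065,-0.042,0,0],[-1,-0.097,-0.064,0,0],[-1,-0.129,-0.085,0,0],[-1,-0.161,-0.106,0,0]]]' 10
python3 -m jog '[[[-1,-0.033,-0.021,0,0],[-1,-0.065,-0.042,0,0],[-1,-0.097,-0.064,0,0],[-1,-0.129,-0.085,0,0],[-1,-0.161,-0.106,0,0]]]'
python3 -m jog '[[[-1,-0.033,-0.021,0.01,0.12],[-1,-0.065,-0.042,0.02,0.24],[-1,-0.097,-0.064,0.03,0.36],[-1,-0.129,-0.085,0.04,0.48],[-1,-0.162,-0.106,0.05,0.6]]]'
python3 -m jog '[[[-1,0,0,0,0.11],[-1,0,0,0,0.22],[-1,0,0,0,0.333],[-1,0,0,0,0.333]]]'
python3 - <<'E'
from h import *
s=robot.observe();i=robot.read_camera('wrist');cv2.imwrite('pics/w1.png',i[:,:,::-1]);c=cam('wrist',s)
print(s['time'],s['tool_pos'],s['tool_rot'],s['qpos'],s['opening'],proj(c,[.5262,-.0182,.05]),proj(c,[.6415,-.1097,.05]))
E
```

```text
time: 0.52
tool_pos: [0.3237, 0.3096, 0.2345]
tool_rot: [-3.141, -0.0, 2.705]
contact_force: [0.6, -0.2, 0.4]
opening: 0.063
grip_force: 0.0
time: 0.93
tool_pos: [0.4247, 0.1452, 0.2346]
tool_rot: [-3.142, -0.0, 2.704]
contact_force: [0.0, 1.2, 0.4]
opening: 0.0295
grip_force: 0.0
time: 1.35
tool_pos: [0.5264, -0.0195, 0.184]
tool_rot: [-3.141, -0.001, 2.098]
contact_force: [0.8, 0.9, -0.3]
opening: 0.0007
grip_force: 0.0
time: 1.68
tool_pos: [0.5259, -0.018, 0.1841]
tool_rot: [-3.14, -0.001, 1.766]
contact_force: [-1.0, -0.0, 0.4]
opening: 0.0004
grip_force: 0.0
1.6833 [ 0.5258721  -0.01799416  0.18409647] [-3.14044228e+00 -6.02704427e-04  1.76605622e+00] [-1.79999865e-01  3.91196882e-01  1.59788072e+00  1.52175360e-04
  1.15380628e+00 -3.75321831e-01] 0.00040400222414058455 [249.71370363 188.63867989] [338.60866805 290.25733268]
```

View pics/w1.png

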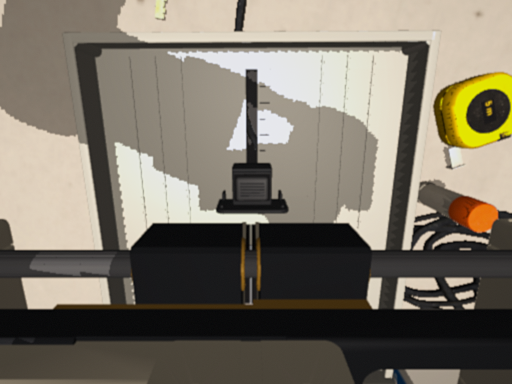

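The wrist view shows the tray square to the tool, with the slot vertical at column 252. The cap is at about (252,188), the plate at row 206 and the lip near row 167. I'll take a closer crop to fix the along-slot position.

Run:
```python
from h import *
i=cv2.imread('pics/w1.png')[150:222,205:300]
i=cv2.convertScaleAbs(i,alpha=2)
cv2.imwrite('pics/w1c.png',cv2.resize(i,None,fx=8,fy=8,interpolation=cv2.INTER_CUBIC))
```

```text
(no output)
```

View pics/w1c.png

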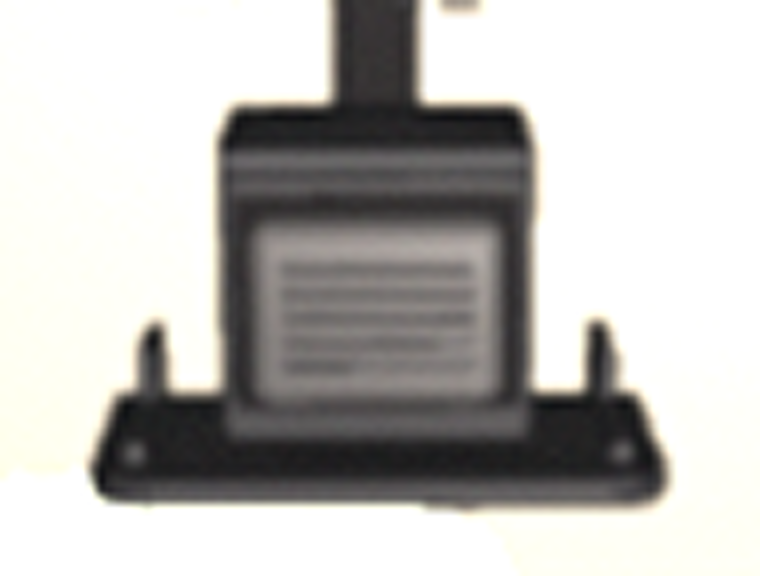

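The cap centre is at full-image pixel (252.1,189), about 2 mm off in tool y. I'll descend over it.

```bash
python3 -m jog '[[[-1,0.002,0.002,0.04,0],[-1,0.002,0.002,0.08,0],[-1,0.002,0.002,0.112,0],[-1,0.002,0.002,0.12,0],[-1,0.002,0.002,0.12,0]]]'
python3 -m jog '[[[-1,0,0,0.004,0],[-1,0,0,0.008,0],[-1,0,0,0.011,0],[-1,0,0,0.011,0]]]'
```

```text
time: 2.15
tool_pos: [0.5261, -0.0149, 0.0628]
tool_rot: [-3.137, -0.002, 1.774]
contact_force: [0.2, -0.4, 0.1]
opening: 0.0001
grip_force: 0.0
time: 2.48
tool_pos: [0.5292, -0.0155, 0.0551]
tool_rot: [3.138, 0.001, 1.771]
contact_force: [2.2, 1.3, 3.9]
opening: 0.0006
grip_force: 1.6
```

```bash
python3 -m jog '[[[-1,0,0,0.002,0],[-1,0,0,0.004,0],[-1,0,0,0.004,0],[-1,0,0,0.004,0]]]'
python3 -c "
from h import *
for _ in range(3):
    s=robot.observe();print(s['tool_pos'],s['contact_force']);robot.read_camera('wrist')"
```

```text
time: 2.82
tool_pos: [0.5293, -0.0156, 0.052]
tool_rot: [3.137, 0.002, 1.771]
contact_force: [-0.5, -0.4, 15.8]
opening: 0.0004
grip_force: 7.7
[ 0.52934398 -0.01564269  0.05196526] [-0.48225653 -0.44730041 15.78178326]
[ 0.52933993 -0.01564426  0.0519697 ] [ 0.12292193 -0.38369223 15.29430588]
[ 0.5293698  -0.01563991  0.05197619] [-1.21347661 -0.59565174 14.90106456]
```

```bash
python3 -m jog '[[[-1,0.003,0,-0.001,0],[-1,0.008,0,-0.001,0],[-1,0.014,0,-0.001,0],[-1,0.020,0,-0.001,0],[-1,0.026,0,-0.001,0]]]'
python3 -m jog '[[[-1,0.006,0,0,0],[-1,0.012,0,0,0],[-1,0.018,0,0,0],[-1,0.024,0,0,0],[-1,0.030,0,0,0]]]'
```

```text
time: 3.38
tool_pos: [0.524, 0.0099, 0.0521]
tool_rot: [3.138, 0.002, 1.771]
contact_force: [1.0, -0.6, 7.5]
opening: 0.0003
grip_force: 4.0
time: 3.8
tool_pos: [0.518, 0.0395, 0.0521]
tool_rot: [3.138, 0.001, 1.771]
contact_force: [1.9, -0.5, 8.6]
opening: 0.0004
grip_force: 4.1
```

```bash
python3 -m jog '[[[-1,0.006,0,0,0],[-1,0.012,0,0,0],[-1,0.018,0,0,0],[-1,0.024,0,0,0],[-1,0.030,0,0,0]]]'
python3 -m jog '[[[-1,0.005,0,0,0],[-1,0.010,0,0,0],[-1,0.015,0,0,0],[-1,0.019,0,0,0],[-1,0.019,0,0,0]]]'
python3 - <<'E'
from h import *
s=robot.observe();i=robot.read_camera('wrist');cv2.imwrite('pics/w2.png',cv2.convertScaleAbs(i[:,:,::-1],alpha=1.6))
print(s['tool_pos'],s['contact_force'])
E
```

```text
time: 4.22
tool_pos: [0.5121, 0.069, 0.0521]
tool_rot: [3.138, 0.001, 1.771]
contact_force: [1.7, -0.9, 8.6]
opening: 0.0005
grip_force: 4.2
time: 4.63
tool_pos: [0.5082, 0.0879, 0.0521]
tool_rot: [3.138, 0.001, 1.772]
contact_force: [0.6, 1.2, 8.6]
opening: 0.0007
grip_force: 4.3
[0.50818305 0.08793506 0.05212482] [0.5649826  1.17570941 8.58786502]
```

View pics/w2.png

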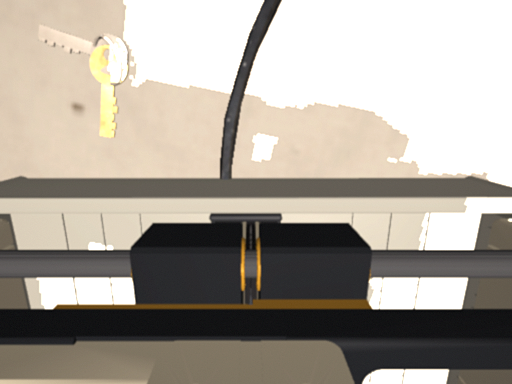

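The lip bar at row 217 has come along with the fingers. I'll creep to the end stop watching the force.

```bash
python3 -m jog '[[[-1,0.002,0,0,0],[-1,0.004,0,0,0],[-1,0.006,0,0,0],[-1,0.006,0,0,0]]]'
python3 -m jog '[[[-1,0.001,0,0,0],[-1,0.002,0,0,0],[-1,0.002,0,0,0]]]'
```

```text
time: 5.02
tool_pos: [0.5072, 0.092, 0.0521]
tool_rot: [3.138, 0.003, 1.772]
contact_force: [2.1, -7.9, 8.2]
opening: 0.0005
grip_force: 6.5
time: 5.27
tool_pos: [0.5072, 0.0926, 0.0521]
tool_rot: [3.138, 0.005, 1.772]
contact_force: [2.9, -14.5, 7.0]
opening: 0.0006
grip_force: 9.2
```

```bash
python3 -m jog '[[[-1,-0.002,0,0,0],[-1,-0.003,0,0,0],[-1,-0.003,0,0,0]]]'
python3 -m jog '[[[-1,0,0,-0.003,0],[-1,0,0,-0.006,0],[-1,0,0,-0.009,0],[-1,0,0,-0.012,0],[-1,0,0,-0.012,0]]]'
python3 -m jog '[[[-1,-0.008,0,-0.036,0],[-1,-0.016,0,-0.072,0],[-1,-0.024,0,-0.108,0],[-1,-0.03,0,-0.13,0],[-1,-0.03,0,-0.13,0]]]'
python3 - <<'E'
from h import *
s=robot.observe();i=robot.read_camera('wrist');j=robot.read_camera('top')
cv2.imwrite('pics/w3.png',cv2.convertScaleAbs(i[:,:,::-1],alpha=1.6));cv2.imwrite('pics/t3.png',cv2.resize(j[110:260,200:370,::-1],None,fx=4,fy=4,interpolation=2))
print(s['tool_pos'],s['tool_rot'],s['contact_force'])
E
```

```text
time: 5.52
tool_pos: [0.5072, 0.0921, 0.0521]
tool_rot: [3.138, 0.001, 1.77]
contact_force: [1.4, -0.8, 8.5]
opening: 0.0005
grip_force: 4.4
time: 5.93
tool_pos: [0.5052, 0.0923, 0.0628]
tool_rot: [-3.14, -0.0, 1.771]
contact_force: [0.0, -2.0, -0.5]
opening: 0.0005
grip_force: 1.3
time: 6.35
tool_pos: [0.514, 0.0626, 0.1975]
tool_rot: [3.133, 0.001, 1.77]
contact_force: [0.7, -1.0, 0.8]
opening: 0.0006
grip_force: 0.0
[0.51399942 0.06259755 0.19751801] [3.13334475e+00 1.47695594e-03 1.77021305e+00] [ 0.66188262 -1.02973199  0.76311212]
```

View pics/w3.png

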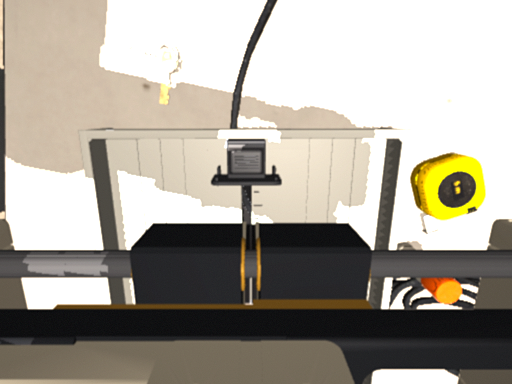

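The length guide now sits at the back wall, cap near (246,158). I'll compare cap and wall positions before and after.

Run:
```python
from h import *
def crop(n,a,x,y,w,h,f):return cv2.resize(cv2.convertScaleAbs(cv2.imread(n)[y:y+h,x:x+w],alpha=a),None,fx=f,fy=f,interpolation=2)
A=crop('pics/w1.png',2,205,22,90,195,3);B=crop('pics/w3.png',1.1,205,122,90,70,6)
o=np.zeros((590,820,3),np.uint8);o[:585,:270]=A;o[:420,275:815]=B;cv2.imwrite('pics/cmp.png',o[:, :800])
```

```text
(no output)
```

View pics/cmp.png

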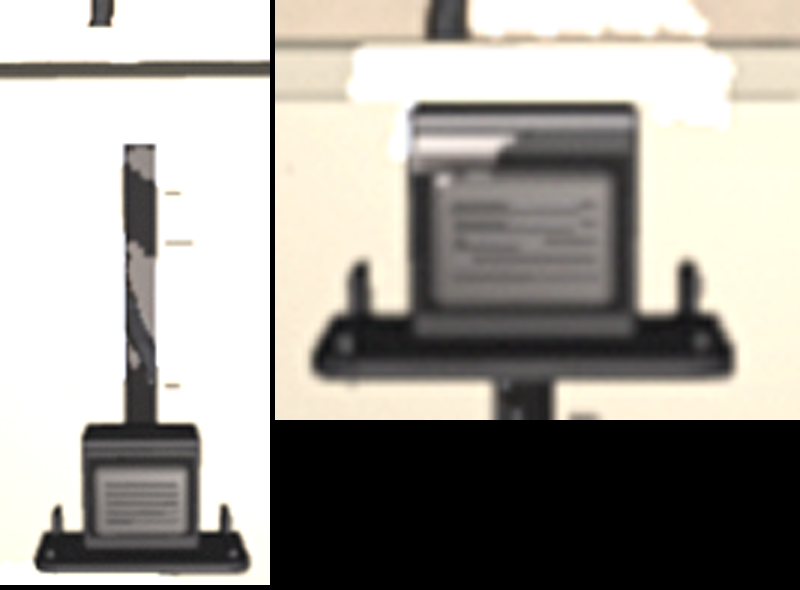

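Run:
```python
from h import *
d=np.array([-.199,.98,0]);e=np.array([.98,.199,0])
A=dict(tool_pos=np.array([.52587,-.01799,.1841]),tool_rot=[-3.14044,-.0006,1.76606]);B=robot.observe();print(B['tool_pos'],B['tool_rot'])
ca=cam('wrist',A);cb=cam('wrist',B)
g=lambda n:cv2.imread(n,0).astype(float)
for n,x in(('pics/w1.png',300),('pics/w3.png',320)):
    p=g(n)[15:145,x:x+20].mean(1);print((p-0).astype(int).tolist())
for nm,c,cap,w in(('A',ca,(252.1,189),(252,33.5)),('B',cb,(246.3,162),(246,128.7))):
    P=ray(c,cap,.05);W=ray(c,w,.06);print(nm,P,P@d,P@e,W@d,(W-P)@d)
```

```text
[0.5115035  0.06329391 0.19290853] [ 3.14101281e+00 -4.90437578e-04  1.77051649e+00]
[206, 206, 206, 206, 206, 206, 206, 206, 206, 206, 206, 205, 205, 205, 204, 200, 200, 209, 212, 212, 213, 213, 214, 216, 217, 208, 159, 73, 37, 41, 40, 49, 91, 135, 147, 159, 188, 217, 229, 229, 228, 228, 228, 228, 228, 228, 228, 228, 229, 229, 229, 229, 229, 228, 229, 229, 229, 229, 229, 229, 229, 229, 229, 229, 229, 228, 229, 229, 229, 229, 229, 229, 229, 228, 229, 229, 229, 229, 229, 229, 229, 229, 229, 229, 229, 226, 216, 205, 202, 200, 192, 184, 168, 152, 148, 149, 150, 149, 149, 149, 149, 149, 149, 149, 149, 149, 149, 149, 149, 149, 149, 149, 149, 149, 148, 148, 148, 148, 148, 148, 148, 148, 148, 148, 147, 148, 147, 147, 147, 147]
[255, 255, 255, 255, 255, 255, 255, 255, 255, 255, 255, 255, 255, 255, 255, 255, 255, 255, 255, 255, 255, 255, 255, 255, 255, 255, 255, 255, 255, 255, 255, 255, 255, 255, 255, 255, 255, 255, 255, 255, 255, 255, 255, 255, 255, 255, 255, 255, 255, 255, 255, 255, 255, 255, 255, 255, 255, 255, 255, 255, 255, 255, 255, 255, 255, 255, 255, 255, 255, 255, 255, 255, 255, 255, 255, 255, 255, 255, 255, 255, 255, 255, 255, 255, 255, 255, 255, 255, 255, 255, 255, 255, 255, 247, 234, 221, 212, 209, 207, 202, 200, 201, 201, 202, 202, 201, 202, 202, 202, 202, 202, 204, 199, 170, 149, 193, 211, 210, 208, 208, 208, 206, 198, 200, 224, 230, 228, 228, 227, 226]
A [ 0.52855689 -0.01809762  0.05      ] -0.12291848587192515 0.514384329644555 0.012520055404126016 0.13543854127605118
B [0.50381932 0.08684225 0.05      ] -0.015154638367701981 0.5110245439293035 0.01733406304875289 0.03248870141645488
```

Run:
```python
from h import *
s=robot.observe();i=robot.read_camera('wrist');cv2.imwrite('pics/w4.png',i[:,:,::-1])
print(s['tool_pos'],s['tool_rot'],s['time'])
np.save('w4pose.npy',np.r_[s['tool_pos'],s['tool_rot']])
g=cv2.cvtColor(i,cv2.COLOR_RGB2GRAY).astype(float);a=cv2.imread('pics/w1.png',0).astype(float)
print('A rows160-215',a[160:215,244:260].mean(1).astype(int).tolist())
print('B rows120-195',g[120:195,239:254].mean(1).astype(int).tolist())
print('B wall',g[110:150,300:320].mean(1).astype(int).tolist())
print('B cols 220-275',g[158:168,220:275].mean(0).astype(int).tolist())
```

```text
[0.5115035  0.06329391 0.19290853] [ 3.14101281e+00 -4.90437578e-04  1.77051649e+00] 6.45
A rows160-215 [64, 63, 52, 26, 15, 17, 18, 17, 29, 47, 50, 40, 41, 44, 31, 24, 27, 39, 55, 69, 78, 80, 72, 58, 61, 67, 57, 59, 65, 55, 57, 64, 56, 55, 61, 57, 59, 67, 64, 51, 39, 38, 45, 44, 34, 20, 14, 14, 15, 21, 36, 45, 55, 121, 201]
B rows120-195 [188, 194, 194, 193, 193, 193, 193, 187, 159, 113, 91, 141, 207, 224, 222, 221, 221, 221, 221, 200, 127, 40, 40, 84, 96, 75, 69, 80, 79, 63, 41, 34, 44, 61, 73, 81, 82, 73, 61, 65, 69, 60, 63, 67, 59, 63, 66, 58, 62, 64, 55, 58, 68, 66, 54, 40, 36, 47, 49, 43, 29, 16, 12, 18, 35, 52, 50, 47, 55, 68, 71, 69, 70, 71, 69]
B wall [127, 123, 123, 123, 123, 123, 123, 123, 123, 124, 124, 124, 124, 124, 125, 125, 125, 127, 126, 113, 82, 84, 119, 131, 131, 130, 130, 130, 129, 124, 127, 143, 147, 146, 145, 145, 145, 144, 144, 145]
B cols 220-275 [139, 136, 134, 135, 140, 140, 140, 142, 142, 128, 76, 37, 27, 29, 43, 58, 68, 66, 62, 61, 62, 62, 62, 63, 62, 63, 63, 63, 63, 64, 64, 64, 65, 65, 66, 66, 66, 66, 66, 66, 67, 72, 79, 73, 56, 39, 28, 34, 55, 99, 141, 148, 146, 146, 145]
```

Run:
```python
from h import *
d=np.array([-.199,.98,0])
v=np.load('w4pose.npy')
ca=cam('wrist',dict(tool_pos=np.array([.52587,-.01799,.1841]),tool_rot=[-3.14044,-.0006,1.76606]));cb=cam('wrist',dict(tool_pos=v[:3],tool_rot=v[3:]))
a=ray(ca,(252.1,188.7),.05);b=ray(cb,(249.3,164),.05);print(a,b,(b-a)@d)
for u,w in((180.7,155.5),(197.3,172.5)):print((ray(cb,(249,w),.05)-ray(ca,(252,u),.05))@d)
wa=ray(ca,(252,30.5),.06);wb=ray(cb,(249,130.5),.06);print('wall',wa,wb,(wb-wa)@d,(wa-a)@d,(wb-b)@d)
# slot end floor
for z in(0,.005,.01):print('slot end',(ray(ca,(252,70.3),z)-a)@d)
# corners etc: predicted W
for n in('top0','t3'):
    pass
```

```text
[ 0.52849984 -0.01780235  0.05      ] [0.50711248 0.08548216 0.05      ] 0.1054749087903721
0.10587008008979472
0.10568156283515523
wall [0.50149858 0.11691037 0.06      ] [0.50037836 0.11762832 0.06      ] 0.0009265143681400737 0.13739171380495785 0.032843319382725826
slot end 0.11494802166058009
slot end 0.11425392748105309
slot end 0.11355983330152605
```

The lip's outer face now sits against the inner face of the back wall, so the length guide is at its end stop. The tray moved about 1 mm at most. Next is the width guide.

```bash
python3 -m jog '[[[-1,-0.036,0.018,0,-0.12],[-1,-0.072,0.036,0,-0.24],[-1,-0.108,0.054,0,-0.36],[-1,-0.144,0.072,0,-0.48],[-1,-0.18,0.088,0,-0.6]]]'
python3 -m jog '[[[-1,0,0,0,-0.12],[-1,0,0,0,-0.24],[-1,0,0,0,-0.36],[-1,0,0,0,-0.48],[-1,0,0,0,-0.6]]]'
python3 -m jog '[[[-1,0,0,0,-0.12],[-1,0,0,0,-0.24],[-1,0,0,0,-0.37],[-1,0,0,0,-0.37],[-1,0,0,0,-0.37]]]'
python3 - <<'E'
from h import *
robot.read_camera('wrist')
s=robot.observe();i=robot.read_camera('wrist');c=cam('wrist',s)
np.save('w5pose.npy',np.r_[s['tool_pos'],s['tool_rot']])
u=proj(c,[.6438,-.1096,.05]);print(s['time'],s['tool_pos'],s['tool_rot'],u)
cv2.imwrite('pics/w5.png',i[:,:,::-1])
x,y=(u-[50,45]).astype(int).clip(0);print(x,y)
cv2.imwrite('pics/w5c.png',cv2.resize(cv2.convertScaleAbs(i[y:y+90,x:x+100,::-1],alpha=2),None,fx=6,fy=6,interpolation=2))
E
```

```text
time: 6.92
tool_pos: [0.6338, -0.0965, 0.1901]
tool_rot: [-3.14, -0.004, 2.377]
contact_force: [0.9, 0.7, -0.5]
opening: 0.0004
grip_force: 0.0
time: 7.33
tool_pos: [0.6327, -0.0951, 0.1898]
tool_rot: [3.141, -0.005, 2.977]
contact_force: [0.4, -0.5, 0.5]
opening: 0.0004
grip_force: 0.0
time: 7.75
tool_pos: [0.633, -0.0952, 0.1907]
tool_rot: [3.14, -0.003, -2.945]
contact_force: [-0.5, -0.8, 0.3]
opening: 0.0007
grip_force: 0.0
7.8 [ 0.63321464 -0.09532247  0.19112289] [ 3.14008727e+00 -2.43472318e-03 -2.94585378e+00] [233.68536118 192.93418242]
183 147
```

View pics/w5c.png

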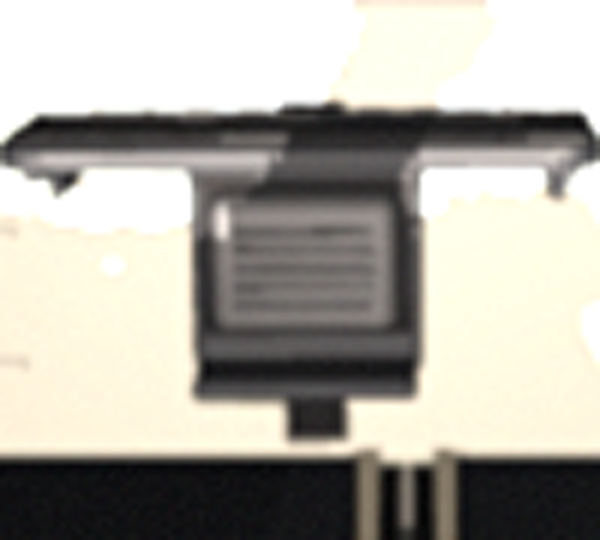

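The cap is at crop (303,262), full-image (233.5,190.7). The plate is level in the image, so the yaw is aligned and outward is -tool x.

Run:
```python
from h import *
v=np.load('w5pose.npy');s=dict(tool_pos=v[:3],tool_rot=v[3:]);P=ray(cam('wrist',s),(233.5,190.7),.05)
s2=robot.observe();print(P,rpy(s2['tool_rot']).T@(P-s2['tool_pos']),s2['tool_pos'],s2['tool_rot'])
```

```text
[ 0.64155723 -0.11020151  0.05      ] [-0.00541598 -0.01624199  0.1415022 ] [ 0.63336089 -0.09543464  0.1915301 ] [ 3.14045539e+00 -1.79876502e-03 -2.94545655e+00]
```

```bash
python3 -m jog '[[[-1,-0.007,-0.016,0.03,0],[-1,-0.007,-0.016,0.065,0],[-1,-0.007,-0.016,0.1,0],[-1,-0.007,-0.016,0.127,0],[-1,-0.007,-0.016,0.127,0]]]'
python3 -m jog '[[[-1,0,0,0.004,0],[-1,0,0,0.008,0],[-1,0,0,0.011,0],[-1,0,0,0.013,0],[-1,0,0,0.013,0]]]'
```

```text
time: 8.27
tool_pos: [0.6401, -0.1091, 0.0592]
tool_rot: [3.136, -0.01, -2.945]
contact_force: [-2.1, 1.0, -1.3]
opening: 0.0004
grip_force: 0.0
time: 8.68
tool_pos: [0.645, -0.1104, 0.0544]
tool_rot: [-3.14, 0.003, -2.943]
contact_force: [1.1, -0.5, 3.6]
opening: 0.0
grip_force: 1.9
```

```bash
python3 -m jog '[[[-1,0,0,0.002,0],[-1,0,0,0.003,0],[-1,0,0,0.003,0]]]'
```

```text
time: 8.93
tool_pos: [0.6452, -0.1104, 0.0521]
tool_rot: [-3.14, 0.004, -2.942]
contact_force: [-0.6, 0.6, 11.0]
opening: 0.0005
grip_force: 5.4
```

```bash
python3 -m jog '[[[-1,-0.004,0,0,0],[-1,-0.01,0,0,0],[-1,-0.016,0,0,0],[-1,-0.022,0,0,0],[-1,-0.028,0,0,0]]]'
python3 -m jog '[[[-1,-0.002,0,0,0],[-1,-0.004,0,0,0],[-1,-0.006,0,0,0],[-1,-0.008,0,0,0],[-1,-0.010,0,0,0]]]'
python3 -m jog '[[[-1,-0.001,0,0,0],[-1,-0.002,0,0,0],[-1,-0.003,0,0,0],[-1,-0.003,0,0,0]]]'
```

```text
time: 9.35
tool_pos: [0.6723, -0.1049, 0.0521]
tool_rot: [-3.14, 0.003, -2.942]
contact_force: [-3.0, 0.7, 10.9]
opening: 0.0006
grip_force: 5.6
time: 9.77
tool_pos: [0.6797, -0.1034, 0.0519]
tool_rot: [-3.141, -0.003, -2.942]
contact_force: [-11.0, -2.7, 16.3]
opening: 0.0006
grip_force: 7.9
time: 10.1
tool_pos: [0.6814, -0.1031, 0.0519]
tool_rot: [-3.141, -0.006, -2.942]
contact_force: [-14.3, -2.6, 18.2]
opening: 0.0003
grip_force: 10.8
```

The stop came early, but the visible slot stub predicted about that much travel. I'll relax the push, lift, and check.

```bash
python3 -m jog '[[[-1,0.001,0,0,0],[-1,0.003,0,0,0],[-1,0.003,0,0,0]]]'
python3 -m jog '[[[-1,0.0,0,-0.004,0],[-1,0,0,-0.008,0],[-1,0,0,-0.012,0],[-1,0,0,-0.014,0]]]'
python3 -m jog '[[[-1,0.008,0,-0.03,0],[-1,0.016,0,-0.065,0],[-1,0.024,0,-0.1,0],[-1,0.03,0,-0.13,0],[-1,0.03,0,-0.13,0]]]'
python3 - <<'E'
from h import *
for _ in range(3): robot.read_camera('top')
s=robot.observe();i=robot.read_camera('wrist');np.save('w6pose.npy',np.r_[s['tool_pos'],s['tool_rot']])
print(s['time'],s['tool_pos'],s['tool_rot'])
cv2.imwrite('pics/w6.png',i[:,:,::-1])
u=proj(cam('wrist',s),[.675,-.103,.05]);print(u);x,y=(u-[65,50]).astype(int).clip(0);print(x,y)
b=cv2.resize(cv2.convertScaleAbs(i[y:y+100,x:x+130,::-1],alpha=2),None,fx=6,fy=6,interpolation=2)
cv2.imwrite('pics/w6c.png',b)
E
```

```text
time: 10.35
tool_pos: [0.681, -0.1032, 0.052]
tool_rot: [-3.14, 0.001, -2.943]
contact_force: [-4.3, -1.0, 11.7]
opening: 0.0005
grip_force: 6.2
time: 10.68
tool_pos: [0.6811, -0.1024, 0.064]
tool_rot: [3.141, 0.0, -2.942]
contact_force: [0.1, 0.3, 0.6]
opening: 0.0007
grip_force: 0.0
time: 11.1
tool_pos: [0.6536, -0.1094, 0.2013]
tool_rot: [-3.136, 0.01, -2.942]
contact_force: [0.3, 0.6, -0.1]
opening: 0.0006
grip_force: 0.0
11.25 [ 0.65140773 -0.10833213  0.19327969] [ 3.14109678e+00 -4.03981722e-04 -2.94232730e+00]
[250.33646956 207.73968306]
185 157
```

View pics/w6c.png

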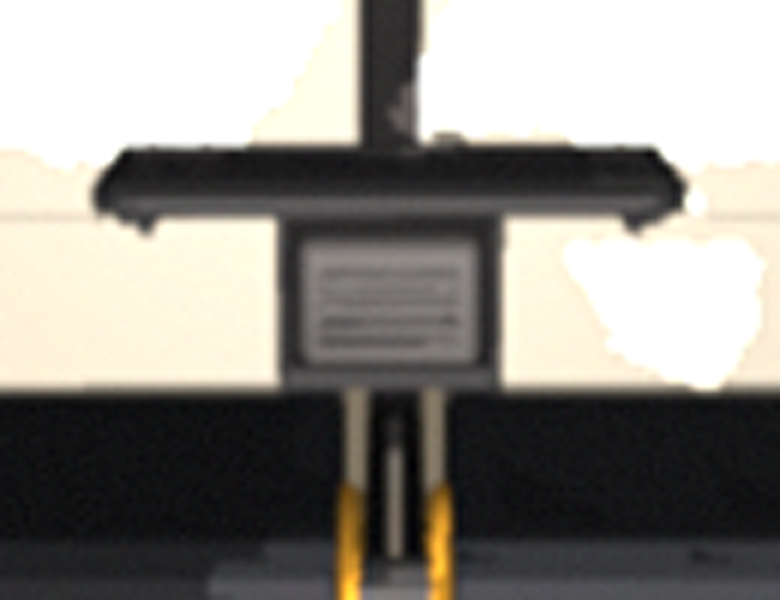

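Width cap is at (250,207), about (0.675,-0.103), roughly 33 mm of travel. Its distance to the side wall (about 31 mm) matches the length guide's at its stop (about 33 mm), so it is at its end stop. Last, a numeric check that the tray and bystanders haven't shifted.

```bash
python3 -m jog '[[[-1,0.03,0,-0.02,0],[-1,0.06,0,-0.04,0],[-1,0.09,0,-0.06,0],[-1,0.12,0,-0.08,0],[-1,0.12,0,-0.08,0]]]'
python3 - <<'E'
from h import *
a=cv2.imread('pics/top0.png',0);b=cv2.cvtColor(robot.read_camera('top'),cv2.COLOR_RGB2GRAY)
for n,(x,y,w,h) in dict(label=(322,172,20,22),backleft=(212,150,24,24),frontright=(335,200,26,34),marker=(352,178,24,46),tape=(216,118,28,30),glue=(252,122,16,18),clip=(337,138,22,18),keys=(198,228,30,26)).items():
    t=a[y:y+h,x:x+w];S=b[y-5:y+h+5,x-5:x+w+5]
    r=cv2.matchTemplate(S,t,cv2.TM_CCOEFF_NORMED);_,m,_,l=cv2.minMaxLoc(r)
    print(n,l[0]-5,l[1]-5,round(m,2),cv2.phaseCorrelate(t.astype('f4'),b[y:y+h,x:x+w].astype('f4')))
E
```

```text
time: 11.72
tool_pos: [0.5313, -0.1332, 0.2764]
tool_rot: [-3.14, 0.001, -2.944]
contact_force: [2.1, 0.2, 0.4]
opening: 0.0006
grip_force: 0.0
label 1 5 0.46 ((-0.4951353006648276, 0.45175787229366904), 0.4026942849159241)
backleft 0 0 0.99 ((-0.07491222792064889, -0.16832429940507687), 1.0654387681020632)
frontright -2 -5 0.19 ((1.884348620863852, 0.649279361434882), 0.29440400826097024)
marker 0 0 0.68 ((-0.0723812960633552, 0.25638596314972517), 0.5780889375342263)
tape 0 0 1.0 ((-0.20116690869041598, 0.0023086268179426384), 0.910292522907257)
glue 0 0 1.0 ((-0.15737677208926648, 0.05372790250073933), 1.0187777918246057)
clip -1 -3 0.35 ((-9.807358883129822, -9.003739307656847), 0.09752223281948655)
keys 0 0 -0.05 ((-0.5021839458539681, -0.32994940088964064), 0.30457790574909727)
```

```bash
python3 -c "
from cell import robot
print(robot.hand_in())"
```

```text
the job is handed in; nothing more can be done
None
```

I pushed the length guide and then the width guide out to their end stops, released both buttons and handed the job in at about 12 s; I read the stops from camera images and push force, the tray moved only about 1 mm after pushes of about 14 N, the tape measure, glue stick and marker had not moved, and I could not confirm the clip and keys.

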